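Hold the sprung chamber lid open at the red pointer

TASK

Lift the brass hold-down weight up and off the hook on the front of the chamber's blue lid and stand it gently, upright, in the round blue tray, leaving the lid shut meanwhile. Then use the fingers to lift the lid, which has a bar handle, against its closing spring until the side of the lid lines up with the red pointer (within about 4 degrees), and finish while still holding it steady there: do not let go. Do not swing the lid far past the pointer, do not shift the pointer, and leave the other things on the bench where they are.

Things in the scene. Friction and masses are not known exactly. Their poses are not given: they have to be found in the camera images.
- chamber: grey exposure chamber fixed to the bench, an open-topped box 200 mm deep (x) by 220 mm wide (y), top rim 128 mm above the bench. Origin under its centre at bench level; its x axis points from the front panel to the hinge at the back, its y axis to its left side, z up. On its left side stands a white quadrant with a tick every 10 degrees about the hinge.
- lid (a joint): hinge of the blue lid (200 x 220 mm, 14 mm thick), rad: 0 shut, grows as the front edge rises, stop at 1.2. A spring and the lid's own 0.4 kg pull it shut: a vertical lift of about 6 N at the handle starts it, 9 to 15 N holds it at the pointer; it falls shut if let go.
- lid_hinge (a point): middle of the lid's hinge axis, fixed on the chamber, 135 mm above the bench and 95 mm behind the chamber's centre. The axis runs along the chamber's y.
- lid_handle (a point): centre of the lid's steel handle: a round bar 12 mm thick along the chamber's y, 72 mm clear between two posts, 38 mm above the lid's face and 30 mm behind its front edge; when shut 165 mm in front of the hinge axis and 45 mm above it. The bar can turn between finger pads as the lid swings. Its axes turn with the lid (shut: the chamber's).
- lid_hook (a point): seat of the steel hook in the middle of the lid's front edge, where the weight hangs: a 6 mm round bar that sticks out 28 mm in front of the lid, then slopes up to a tip that is 11 mm higher than the seat and 12 mm further forward (-x of the chamber).
- pointer (a joint): angle of the red pointer about the same hinge axis, rad, on the same scale as the lid: when the lid joint equals it the lid lines up with the pointer. Between 0.4 and 0.7; stiff friction keeps it where it was set.
- pointer_tip (a point): centre of the red block at the end of the red pointer arm, 170 mm from the hinge axis, 130 mm to the left of the chamber's middle (20 mm beyond the lid's left side). The point's x axis runs along the arm towards the hinge.
- weight: brass hold-down weight, about 0.3 kg: a cylinder 36 mm across and 36 mm tall, above it a steel eye (opening 24 mm wide, from 38 to 74 mm above the underside), then a black grip block (top at 113 mm). Origin at the centre of its underside, z up. It hangs by the top of the eye, 63 mm above the bench. Raised 12 to 28 mm (20 is best) it can be drawn forward off the hook.
- weight_grip (a point): centre of the weight's black grip block, 22 mm wide along the weight's y, 14 mm along its x, 34 mm tall; 96 mm above the weight's underside.
- tray: loose round blue tray with a rim, 128 mm across, 14 mm tall, floor 4 mm thick and 112 mm wide inside. Origin under its centre. Stands to the left or right in front of the chamber (the beaker stands on the other side).
- beaker: clear 250 ml glass beaker, 71 mm wide, 88 mm tall; a bystander, to be left alone. Origin under its centre.
- bench_timer: white count-down timer, 58x66x16 mm; a bystander, to be left alone. Origin under its centre.
- tape_roll: roll of adhesive tape lying flat, 100 mm wide, 24 mm tall; a bystander, to be left alone. Origin under its centre.
Not all that is in view belongs to the job. What is shaped like the tray but grey is not meant.

How it is judged:
On the way, in this order (a step that is already met when the one before it is completed fails the run):
1. the weight is lifted off the hook while the lid stays shut (distance between weight_grip and lid_hook above 0.07 m and contact force between the fingers and weight above 0.5 N and value of joint lid below 0.12 rad), for 0.1 s.
2. the weight stands upright in the tray, let go (horizontal distance between weight and tray below 0.045 m and height (world z) of weight below 0.015 m and angle between weight's own z axis and vertical below 0.2 rad and contact force between the fingers and weight below 0.1 N and linear speed of weight below 0.03 m/s), for 0.2 s.
At the end, for the whole second after the job is handed in: The fingers hold the lid (over 1 N on the chamber or its lid), its angle within 0.075 rad (4.3 degrees) of the red pointer and steady (under 0.05 rad/s); the weight stands upright (within 0.2 rad), let go, on the tray's floor within 45 mm of the tray's centre (angle between the x axis of lid_handle and the x axis of pointer_tip, either way round below 0.075 rad and value of joint lid above 0.3 rad and velocity of joint lid between -0.05 and 0.05 rad/s and contact force between the fingers and chamber above 1 N and horizontal distance between weight and tray below 0.045 m and height (world z) of weight below 0.015 m and angle between weight's own z axis and vertical below 0.2 rad and contact force between the fingers and weight below 0.1 N and contact force between weight and tray above 0.5 N); the arm keeps its last pose, push and grip.
It fails at once if the lid is opened (over 0.12 rad) before the weight is in the tray (value of joint lid above 0.12 rad and (horizontal distance between weight and tray above 0.06 m or height (world z) of weight above 0.03 m)).
It fails at once if the lid is swung far past the pointer (over 0.25 rad beyond it) (angle between the x axis of lid_handle and the x axis of pointer_tip, either way round above 0.25 rad and z of lid_handle in the frame of pointer_tip above 0.081 m).
It fails at once if the red pointer is shifted (its tip by over 12 mm) (distance of pointer_tip from where it was at the start of the episode above 0.012 m).
It fails at once if the weight is dropped or thrown (over 0.5 m/s while not held) (contact force between the fingers and weight below 0.1 N and linear speed of weight above 0.5 m/s).
It fails at once if a bystander is shifted by over 40 mm (distance of any of beaker, bench_timer, tape_roll from where it was at the start of the episode above 0.04 m).
It also fails if it takes over 54 s, if anything falls off the work surface, if the arm or the gripper's body presses on something with over 40 N, if the wrist force passes 120 N, or if a joint passes its speed limit or range.

ROBOT

A 6-joint arm with a two-finger parallel gripper is mounted at the origin on a cart in front of the work surface, level with it; the furniture and walls round the work are solid. World frame = base frame: x ahead of the robot, y to its left, z up, the work surface at z = 0. Lengths are in m, angles in rad, forces in N, time in s.
With the tool pointing down it reaches from about 0.35 to 0.775 m from the base axis. Payload 5.5 kg.
Tool frame: the origin (TCP) lies at the very end of the fingers, on their centre line; the grasp point (between the pads) lies 19 mm behind it; z points along the fingers, y is the direction in which the jaws open and shut (so a half turn about z gives the same grasp; the last joint's range is limited). The gripper opens to 85 mm and grips with 20 to 120 N. Pads are 22 mm wide; open, the fingers measure 114 mm over their backs; the gripper's body (76 mm by 85 mm) begins 54 mm behind the grasp point. The pads swing forward as they close: fully open they stand 13 mm farther back than shut.
Start: joints at [-1.485, 0.313, 0.046, 1.304, 0, 1.431], TCP at [0.129, -0.56, 0.231] pointing down, gripper open.
Joint ranges: [-2.76, 2.76], [-0.86, 1.69], [-1.03, 1.26], [-2.2, 2.34], [-1.47, 1.5], [-3.14, 3.14]. Speed limits (rad/s): [2.57, 2.57, 3.14, 3.14, 3.14, 3.14].

INTERFACE

Orientations are given as a unit quaternion [x, y, z, w].
In Python, from workcell import robot gives the robot as it stands. The module is installed in compiled form; this text tells all that it offers.
- The arm moves only by the tool apply_moves, never from a script. Its argument "steps" is a list of rows, each a list of 7 numbers: the turn, a rotation vector about the tool's x, y, z in degrees, then the shift along the tool's x, y, z in mm, then the opening, from -1 (shut) to 1 (fully open). A call has 1 to 12 rows; each row shifts and turns the commanded pose from where the row before left it, along the tool's axes as they then stand; what a row does not reach is not made up. A row lasts 1/8 s, in which the tool goes at most 62.5 mm and 10.7 degrees, less where a joint would pass 70% of its speed; a pose out of reach is approached as far as the arm can. A call is refused whole if a number of a shift passes 62.5 or a number of a turn 10.7, either way. A call with a gripper value outside its range is refused whole. The fingers move at their own pace and stop on an object; "squeeze" is the grip in N (left out, the last holds). Time passes only in rows, so rows that do not move let the fingers close. It gives the time, the measured TCP pose, the force and the opening at its end, in the units of the state.
- robot.read_state(): the state, without advancing time (a new reading comes with each control period).
- robot.capture(name): name is "scene" or "top" or "wrist"; returns a dict with "pixels" (384x512x3 uint8, red, green, blue), "range_z" (384x512 float32, m along the optical axis (not along the pixel's ray), 0 where there is no reading), "fx", "fy", "cx", "cy" (pixels), "R" (3x3) and "t" (3): a world point X has camera coordinates R X + t. Camera axes: x right, y down, z forward; pixel columns grow to the right and rows downward; lengths in m; the calibration is good to about 2 mm. A picture is of the moment at which its call begins.
- robot.job_done(): hands the job in, once; it reports no verdict.
Trained networks look in a picture, given as the dict that the camera call returned (one of the last four; its "shot" number tells which), for a name from the list of things; names that differ only in an ending like _2 or _b are one class to them, and where a whole thing is asked for, a point or a joint stands for the part that bears it (a point fixed in the world has none). Each returns a list of dicts, best first, with "p" (0 to 1); they miss things now and then, are a little off and sometimes report something else, mostly with a low value. They report only what shows in the picture. A call takes as long as a camera call. They do not tell look-alikes from the thing itself.
- robot.outline_of(query, picture): "region" (384x512 bool, what is visible of it) and "point" ([row, column] in pixels, amid what is visible of it).
The state is a dict: "time_s": time; "joints": joint angles; "dq": joint speeds; "effort": joint torques, N m; "tool_pos": TCP position; "eef_rot": TCP orientation; "force": force on the tool from outside, world axes, zero at the start; "torque": the same for the moment, N m; "width": finger opening in m.
Only numpy, scipy, OpenCV 4.12 (cv2) and the standard library are available. Lean on these libraries where they do the work, as an engineer would, in place of code of your own. Each camera call takes 0.05 s, during which the arm holds its last target.

## Working session

There is one attempt and no reset: what is moved stays moved. The work goes in short steps, Python scripts to look and compute and a tool call to move; the robot and the scene stay as the last step left them, time stands still between calls to the robot, and variables do not carry over. Pictures are saved under pics/ and viewed, and the job is handed in when it is done.

Besides the shell and the picture viewer there is one more tool, called as a command line: name --pt "numbers of a row" for each row, then --argument value for the rest. apply_moves: Moves the arm, as the interface text tells. Its arguments: {"type":"object","properties":{"steps":{"type":"array","items":{"type":"array","items":{"type":"number"}}},"squeeze":{"type":"number"}},"required":["steps"]}

```bash
mkdir -p pics
cat > h.py <<'E'
import numpy as np, cv2
from workcell import robot
def save(c,n,crop=None,scale=1):
    im=c["pixels"][:,:,::-1].copy()
    if crop: r0,r1,c0,c1=crop; im=im[r0:r1,c0:c1]
    if scale!=1: im=cv2.resize(im,None,fx=scale,fy=scale,interpolation=cv2.INTER_CUBIC)
    cv2.imwrite("pics/"+n,im)
def world(c,rows,cols):
    z=c["range_z"][rows,cols]
    P=np.stack([(cols-c["cx"])/c["fx"]*z,(rows-c["cy"])/c["fy"]*z,z],-1)
    ok=z>0
    return ((P-np.asarray(c["t"]))@np.asarray(c["R"]))[ok]
def region_pts(c,q):
    o=robot.outline_of(q,c)
    out=[]
    for d in o:
        r,cc=np.nonzero(d["region"]); out.append((d["p"],d["point"],world(c,r,cc)))
    return out
E
python3 - <<'E'
from h import *
s=robot.read_state(); print(s)
for n in ("scene","top"):
    c=robot.capture(n); save(c,n+"0.png"); print(n,c["fx"],c["R"],c["t"])
    for q in ["chamber","lid","lid_handle","pointer","weight","weight_grip","lid_hook","pointer_tip","tray","beaker","bench_timer","tape_roll"]:
        for p,pt,w in region_pts(c,q):
            print(q,round(p,2),np.round(pt),len(w), np.round(np.median(w,0),3) if len(w) else None, np.round(np.percentile(w,[2,98],axis=0),3).tolist() if len(w) else None)
E
```

```text
{'time_s': 0.0, 'joints': array([-1.48456987e+00,  3.13984182e-01,  4.49649615e-02,  1.30362048e+00,
       -9.47294995e-06,  1.43118896e+00]), 'dq': array([ 0.00062866,  0.00011211,  0.00013867, -0.00040879,  0.00042398,
       -0.00084611]), 'effort': array([ 2.48251890e-04, -4.80630648e+01,  2.98531777e+01,  1.92469172e-02,
       -7.23809876e-05, -7.56614771e-08]), 'tool_pos': array([ 0.12869132, -0.55987279,  0.23041239]), 'eef_rot': array([ 9.93631234e-01,  1.12677070e-01,  1.98625900e-05, -9.21486965e-04]), 'force': array([-0.12382713, -0.00442338, -0.03890611]), 'torque': array([-0.005281  , -0.00883717, -0.00951239]), 'width': 0.08526668753686059}
scene 467.1795587269966 [[-0.6854186  -0.72792053 -0.0182493 ]
 [-0.27803958  0.28480441 -0.91737693]
 [ 0.67297499 -0.62371319 -0.39760096]] [0.35266157 0.31820752 1.08054131]
chamber 0.71 [208. 212.] 5307 [0.611 0.089 0.117] [[0.561, -0.083, 0.014], [0.757, 0.153, 0.228]]
lid 0.87 [199. 219.] 1920 [0.637 0.042 0.142] [[0.564, -0.082, 0.131], [0.76, 0.136, 0.183]]
lid_handle 0.74 [199. 216.] 1903 [0.636 0.043 0.142] [[0.564, -0.07
[... 1959 characters left out ...]
 0.182]]
pointer_tip 0.64 [173. 180.] 71 [0.637 0.148 0.241] [[0.616, 0.141, -0.002], [0.763, 0.186, 0.257]]
tray 0.68 [246. 231.] 1210 [0.429 0.03  0.005] [[0.371, -0.027, -0.003], [0.487, 0.087, 0.017]]
tray 0.61 [230. 389.] 1188 [ 0.491 -0.499  0.006] [[0.435, -0.553, -0.002], [0.547, -0.442, 0.018]]
tray 0.58 [244. 334.] 1172 [ 0.451 -0.322  0.005] [[0.396, -0.377, -0.001], [0.506, -0.264, 0.018]]
beaker 0.7 [241. 140.] 517 [0.449 0.317 0.026] [[0.419, 0.272, -0.003], [0.48, 0.338, 0.089]]
bench_timer 0.55 [189. 329.] 350 [ 0.619 -0.298  0.017] [[0.587, -0.331, 0.008], [0.65, -0.266, 0.023]]
tape_roll 0.77 [177. 121.] 498 [0.631 0.37  0.022] [[0.58, 0.321, -0.004], [0.673, 0.416, 0.029]]
```

View pics/scene0.png

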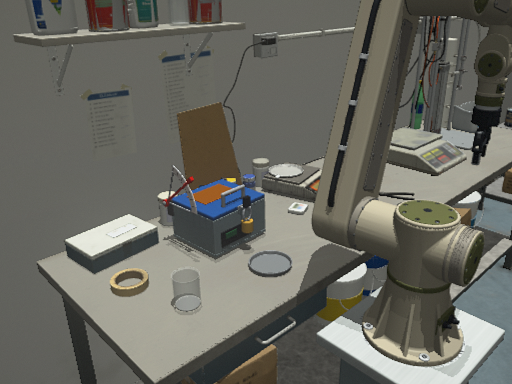

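View pics/top0.png

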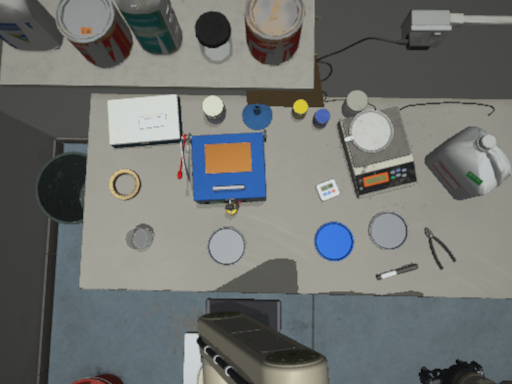

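Run:
```python
from h import *
c=robot.capture("top"); save(c,"top_c.png",(120,290,170,410),3)
c=robot.capture("scene"); save(c,"scene_c.png",(130,320,130,330),3)
c=robot.capture("wrist"); save(c,"w0.png")
```

```text
(no output)
```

View crops.

The top view shows three tray-shaped things: grey at (227,246), blue at (334,241), and grey at (388,230). There is also a small dark-blue lid at (257,116). By the description the tray is the blue one at (334,241). The weight hangs at (232,208), in front of the lid.

View pics/top_c.png

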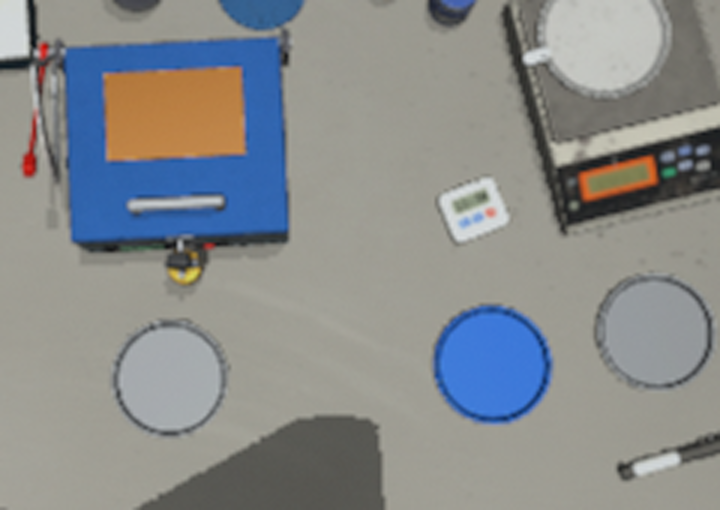

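View pics/scene_c.png

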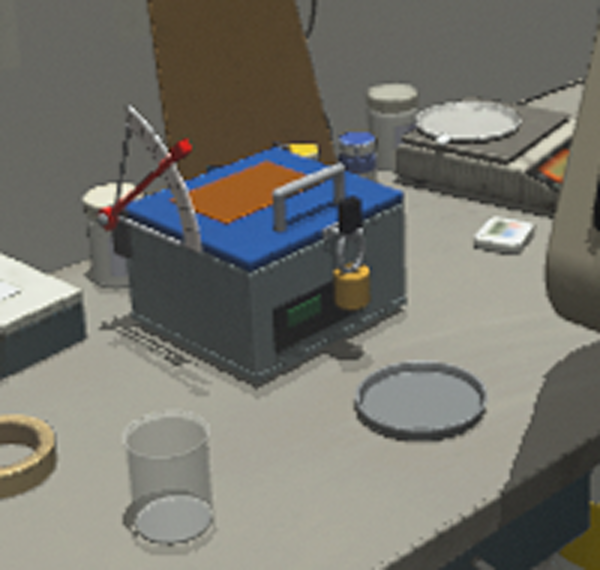

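View pics/w0.png

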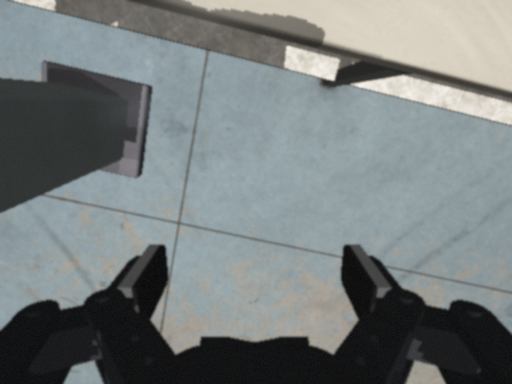

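Run:
```python
from h import *
for n in ("top","scene"):
    c=robot.capture(n)
    rr,cc=np.mgrid[0:384,0:512]; hsv=cv2.cvtColor(c["pixels"],cv2.COLOR_RGB2HSV)
    z=c["range_z"]
    P=np.stack([(cc-c["cx"])/c["fx"]*z,(rr-c["cy"])/c["fy"]*z,z],-1)
    W=(P-np.asarray(c["t"]))@np.asarray(c["R"])
    # lid top face: blue, z .13-.155
    m=(z>0)&(W[...,0]>.5)&(W[...,0]<.8)&(W[...,1]>-.15)&(W[...,1]<.17)&(W[...,2]>.136)&(W[...,2]<.15)&(hsv[...,0]>100)&(hsv[...,0]<130)&(hsv[...,1]>120)
    Q=W[m]; print(n,"lid z",np.median(Q[:,2]),len(Q)); r=cv2.minAreaRect((Q[:,:2]*1000).astype(np.float32)); print(r)
    m=(z>0)&(W[...,0]>.5)&(W[...,0]<.72)&(W[...,1]>-.05)&(W[...,1]<.1)&(W[...,2]>.165)&(W[...,2]<.2)
    Q=W[m]; print("high",len(Q)); 
    for q in Q[::max(1,len(Q)//40)]: print(np.round(q,3), end=' ')
    print()
    m=(z>0)&(W[...,2]>.1)&(W[...,0]>.5)&(W[...,0]<.85)&(W[...,1]>.1)&(W[...,1]<.2)&(hsv[...,1]>150)&((hsv[...,0]<8)|(hsv[...,0]>172))
    Q=W[m]; print("red",len(Q));
    for q in Q[::max(1,len(Q)//25)]: print(np.round(q,3), end=' ')
    print()
    for p in region_pts(c,"tray"):
        pass
    m=(z>0)&(abs(W[...,2]-.01)<.02)&(W[...,0]<.6)&(W[...,1]>-.4)&(W[...,1]<-.23)&(hsv[...,0]>95)&(hsv[...,0]<130)&(hsv[...,1]>120)
    Q=W[m]
    if len(Q)>50: print("tray",len(Q),cv2.minEnclosingCircle((Q[:,:2]*1000).astype(np.float32)),np.mean(Q,0))
```

```text
top lid z 0.1421228447772361 2954
((670.2445678710938, 21.43541717529297), (197.59092712402344, 220.34442138671875), 3.734973669052124)
high 170
[0.606 0.031 0.184] [0.606 0.019 0.187] [0.606 0.007 0.189] [ 0.607 -0.004  0.183] [ 0.607 -0.016  0.184] [ 0.607 -0.027  0.19 ] [0.603 0.054 0.187] [0.603 0.042 0.188] [0.603 0.031 0.184] [0.603 0.019 0.186] [0.604 0.008 0.186] [ 0.605 -0.004  0.18 ] [ 0.604 -0.016  0.184] [ 0.605 -0.027  0.182] [0.599 0.057 0.189] [0.6   0.045 0.185] [0.601 0.034 0.183] [0.601 0.022 0.184] [0.6   0.01  0.192] [ 0.601 -0.001  0.186] [ 0.602 -0.013  0.179] [ 0.602 -0.024  0.182] [0.597 0.06  0.187] [0.597 0.048 0.184] [0.597 0.036 0.186] [0.597 0.025 0.188] [0.598 0.013 0.183] [0.598 0.002 0.183] [ 0.598 -0.013  0.183] [ 0.599 -0.024  0.18 ] [0.594 0.057 0.187] [0.595 0.046 0.182] [0.594 0.034 0.185] [0.552 0.019 0.176] [0.552 0.007 0.173] [0.549 0.015 0.177] [0.549 0.004 0.175] [0.546 0.015 0.177] [0.546 0.004 0.178] [0.543 0.015 0.179] [0.543 0.004 0.175] [0.54  0.015 0.177] [0.54  0.004 0.175] 
red 328
[0.819 0.178 0.742] [0.814 0.179 0.733] [0.805 0.181 
[... 1482 characters left out ...]
0.017 0.172] [0.536 0.005 0.169] [0.545 0.024 0.169] [0.535 0.017 0.17 ] [0.546 0.024 0.166] [0.534 0.018 0.167] 
red 85
[0.625 0.144 0.253] [0.616 0.154 0.255] [0.625 0.156 0.251] [0.616 0.152 0.252] [0.631 0.155 0.246] [0.619 0.153 0.248] [0.615 0.146 0.248] [0.622 0.155 0.245] [0.616 0.149 0.245] [0.631 0.152 0.239] [0.618 0.151 0.242] [0.625 0.153 0.238] [0.639 0.151 0.23 ] [0.648 0.152 0.225] [0.646 0.153 0.223] [0.662 0.153 0.212] [0.67  0.152 0.206] [0.672 0.155 0.203] [0.693 0.152 0.19 ] [0.688 0.155 0.189] [0.709 0.153 0.175] [0.703 0.157 0.175] [0.726 0.157 0.161] [0.728 0.157 0.158] [0.732 0.158 0.154] [0.752 0.16  0.144] [0.75  0.162 0.142] [0.745 0.158 0.139] [0.744 0.159 0.133]
```

The close crop confirms three things. The saturated blue disc at (334,241) in the top view is the tray, with world centre (0.452, -0.319). The weight hangs at about (0.544, 0.014) with its top at z 0.177. The chamber yaw is about +3.75°. I'll move above the weight first.

apply_moves --pt "0 0 0 44 -39 0 1" --pt "0 0 0 44 -39 0 1" --pt "0 0 0 44 -39 0 1" --pt "0 0 0 44 -39 0 1" --pt "0 0 0 44 -39 0 1" --pt "0 0 0 44 -39 0 1" --pt "0 0 0 44 -39 0 1" --pt "0 0 0 44 -39 0 1" --pt "0 0 0 44 -39 0 1" --pt "0 0 0 44 -39 0 1" --pt "0 0 0 44 -39 0 1" --pt "0 0 0 20 -20 0 1"

```text
time_s: 3.15
tool_pos: [0.5208, -0.0075, 0.2312]
eef_rot: [0.993, 0.114, 0.0, -0.0]
force: [-0.2, -0.7, -1.1]
width: 0.0856
```

apply_moves --pt "0 0 -10.5 0 0 0 1" --pt "0 0 -10.5 0 0 0 1" --pt "0 0 -10.5 0 0 0 1" --pt "0 0 -10.5 0 0 0 1" --pt "0 0 -10.5 0 0 0 1" --pt "0 0 -10.5 0 0 0 1" --pt "0 0 -10.5 0 0 0 1" --pt "0 0 -10.5 0 0 0 1" --pt "0 0 -10.5 0 0 0 1" --pt "0 0 -10.5 0 0 0 1" --pt "0 0 -10.5 0 0 0 1" --pt "0 0 -10.5 0 0 0 1"

```text
time_s: 4.65
tool_pos: [0.5194, -0.01, 0.2313]
eef_rot: [0.348, 0.938, -0.0, 0.0]
force: [-0.3, 0.6, 0.1]
width: 0.0852
```

apply_moves --pt "0 0 -10.5 0 0 0 1" --pt "0 0 -10.5 0 0 0 1" --pt "0 0 -10.5 0 0 0 1" --pt "0 0 -10.5 0 0 0 1" --pt "0 0 -3 0 0 0 1" --pt "0 0 0 0 0 0 1"

```text
time_s: 5.4
tool_pos: [0.5194, -0.01, 0.2313]
eef_rot: [-0.034, 0.999, -0.0, 0.0]
force: [-0.3, -0.3, -0.6]
width: 0.0851
```

```bash
cat >> h.py <<'E'
from scipy.spatial.transform import Rotation as Ro
def rel(target):
    s=robot.read_state(); R=Ro.from_quat(s["eef_rot"]).as_matrix()
    return np.round(R.T@(np.asarray(target)-s["tool_pos"])*1000,1)
def st():
    s=robot.read_state(); R=Ro.from_quat(s["eef_rot"]).as_matrix()
    print("t",s["time_s"],"pos",np.round(s["tool_pos"],4),"yaw",np.degrees(np.arctan2(R[1,0],R[0,0])).round(2),"z",np.round(R[:,2],4),"F",np.round(s["force"],2),"w",round(s["width"],4),"q",np.round(s["joints"],3))
E
python3 - <<'E'
from h import *
st(); print(rel([.5435,.0143,.231]))
c=robot.capture("wrist"); save(c,"w1.png"); print(np.round(c["R"],3),np.round(c["t"],3))
for q in ("weight","lid"):
  for p,pt,w in region_pts(c,q):
    print(q,p,pt,len(w)); 
    if q=="weight":
        t=w[w[:,2]>.168]; print(np.round(np.median(t,0),4),np.round(np.percentile(t,[3,97],axis=0),4))
E
```

```text
t 5.4 pos [ 0.5194 -0.01    0.2313] yaw -176.1 z [ 1.e-04 -1.e-04 -1.e+00] F [-0.26 -0.34 -0.64] w 0.0851 q [-0.174  0.205 -0.097  1.269 -0.    -0.242]
[-25.7  22.6   0.3]
[[-0.07   0.998 -0.   ]
 [ 0.953  0.067  0.295]
 [ 0.294  0.02  -0.956]] [ 0.045 -0.533  0.225]
weight 0.59 [216.9, 278.8] 2100
[0.5446 0.0143 0.1734] [[0.5395 0.0042 0.1689]
 [0.5518 0.0242 0.1747]]
weight 0.43 [127.3, 503.7] 833
  return _methods._mean(a, axis=axis, dtype=dtype,
  ret = um.true_divide(
Traceback (most recent call last):
IndexError: index -1 is out of bounds for axis 0 with size 0
```

View pics/w1.png

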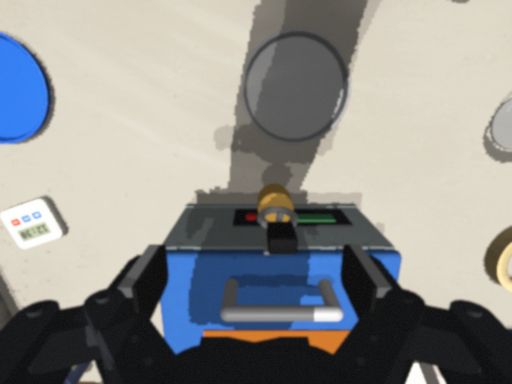

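The wrist view shows the weight at pixel (278,235), i.e. (0.545, 0.014), and the handle bar below it at row 313. I'll align over the weight, descend and grip.

apply_moves --pt "0 0 0 -14 11 0 1" --pt "0 0 0 -13.2 11.5 0 1" --pt "0 0 0 0 0 30 0.6" --pt "0 0 0 0 0 30 0.3" --pt "0 0 0 0 0 16 0.2" --pt "0 0 0 0 0 10 0.2" --pt "0 0 0 0 0 0 0.2"

```text
time_s: 6.38
tool_pos: [0.5451, 0.0145, 0.1451]
eef_rot: [-0.034, 0.999, 0.0, -0.0]
force: [0.9, 0.5, 0.9]
width: 0.0514
```

Run:
```python
from h import *
st()
c=robot.capture("wrist"); save(c,"w2.png")
```

```text
t 6.375 pos [0.5451 0.0145 0.1451] yaw -176.06 z [-5.e-04  0.e+00 -1.e+00] F [0.9  0.49 0.92] w 0.0514 q [-0.121  0.297 -0.191  1.083 -0.    -0.189]
```

View pics/w2.png

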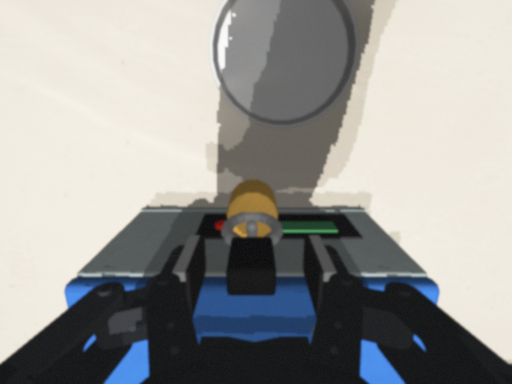

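The block, at columns 228-275, sits centred between the pads. I'll close on it.

apply_moves --pt "0 0 0 0 0 0 -1" --pt "0 0 0 0 0 0 -1" --pt "0 0 0 0 0 0 -1" --pt "0 0 0 0 0 0 -1" --pt "0 0 0 0 0 0 -1" --squeeze 50

```text
time_s: 7.05
tool_pos: [0.5458, 0.014, 0.146]
eef_rot: [-0.034, 0.999, -0.0, 0.001]
force: [0.0, -1.4, 4.8]
width: 0.0215
```

apply_moves --pt "0 0 0 0 0 -5 -1" --pt "0 0 0 0 0 -7 -1" --pt "0 0 0 0 0 -8 -1" --pt "0 0 0 0 0 0 -1"

```text
time_s: 7.55
tool_pos: [0.5453, 0.0144, 0.1659]
eef_rot: [-0.034, 0.999, -0.0, 0.0]
force: [-0.2, -0.3, -3.9]
width: 0.021
```

Run:
```python
from h import *
st()
c=robot.capture("wrist"); save(c,"w3.png")
c=robot.capture("scene"); save(c,"s3.png",(130,280,150,300),4)
```

```text
t 7.55 pos [0.5453 0.0144 0.1659] yaw -176.06 z [ 8.e-04 -1.e-04 -1.e+00] F [-0.23 -0.29 -3.87] w 0.021 q [-0.121  0.284 -0.157  1.129  0.    -0.19 ]
```

View pics/w3.png

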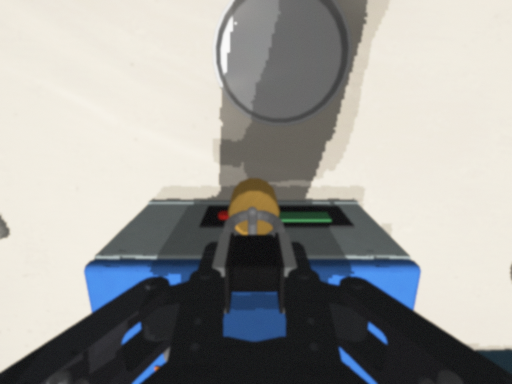

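View pics/s3.png

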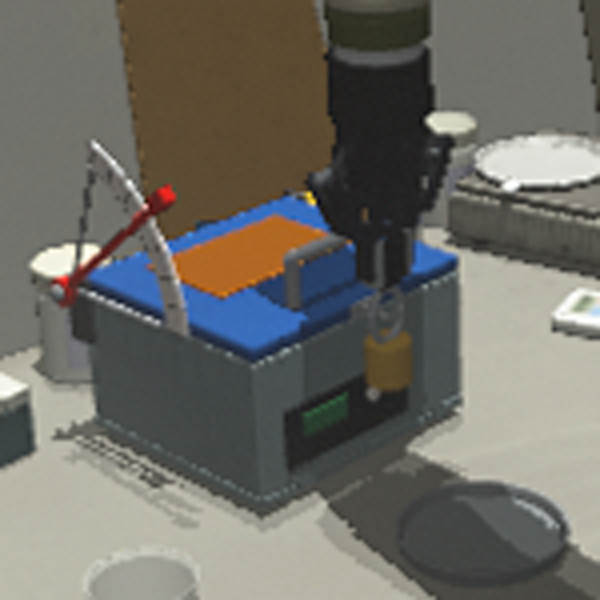

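The weight is lifted 20 mm, the wrist reads −3.9 N, and the lid is still shut. I'll draw it straight forward off the hook.

apply_moves --pt "0 0 0 8 0 0 -1" --pt "0 0 0 15 0 0 -1" --pt "0 0 0 20 0 0 -1" --pt "0 0 0 20 0 0 -1" --pt "0 0 0 12 0 0 -1" --pt "0 0 0 0 0 0 -1"

```text
time_s: 8.4
tool_pos: [0.4692, 0.0092, 0.1654]
eef_rot: [-0.034, 0.999, -0.0, 0.0]
force: [0.2, -0.5, -3.0]
width: 0.0214
```

Run:
```python
from h import *
st(); print(rel([.4515,-.3185,.16]))
c=robot.capture("scene"); save(c,"s4.png",(130,280,150,300),4)
```

```text
t 8.4 pos [0.4692 0.0092 0.1654] yaw -176.08 z [ 1.e-04 -1.e-04 -1.e+00] F [ 0.22 -0.51 -2.97] w 0.0214 q [-0.152  0.143 -0.339  1.089 -0.    -0.22 ]
[  40.  -325.7    5.5]
```

View pics/s4.png

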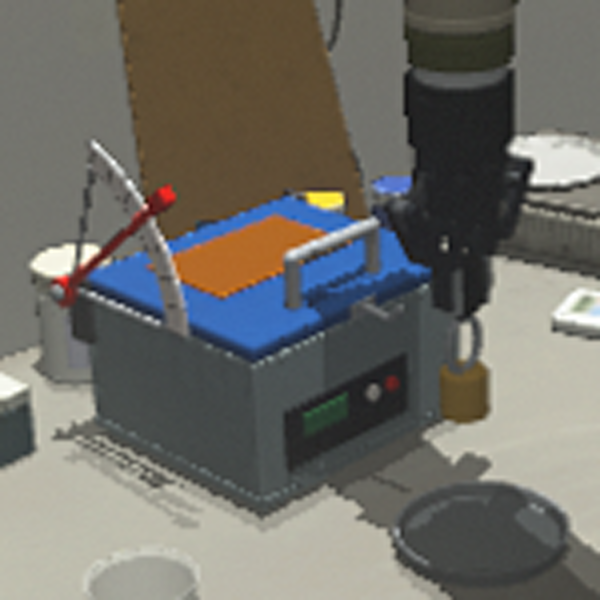

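The weight is off the hook and hangs upright, and the lid is shut. I'll carry it over the tray with smooth acceleration.

apply_moves --pt "0 0 0 2 -15 0 -1" --pt "0 0 0 4 -30 0 -1" --pt "0 0 0 5 -45 0 -1" --pt "0 0 0 6 -50 0 -1" --pt "0 0 0 6 -50 0 -1" --pt "0 0 0 6 -50 0 -1" --pt "0 0 0 5 -42 0 -1" --pt "0 0 0 4 -28 0 -1" --pt "0 0 0 2 -15.7 0 -1" --pt "0 0 0 0 0 0 -1" --pt "0 0 0 0 0 0 -1"

```text
time_s: 9.82
tool_pos: [0.4525, -0.3175, 0.1651]
eef_rot: [-0.035, 0.999, 0.0, -0.0]
force: [-0.5, 0.2, -3.5]
width: 0.0211
```

Run:
```python
from h import *
st(); print(rel([.4515,-.3185,.087]))
c=robot.capture("wrist"); save(c,"w5.png")
c=robot.capture("top"); save(c,"t5.png",(150,300,250,450),4)
```

```text
t 9.825 pos [ 0.4525 -0.3175  0.1651] yaw -176.02 z [-5.e-04  9.e-04 -1.e+00] F [-0.47  0.23 -3.53] w 0.0211 q [-0.757  0.299 -0.138  1.135  0.    -0.827]
[ 1.1 -1.  78.1]
```

View pics/w5.png

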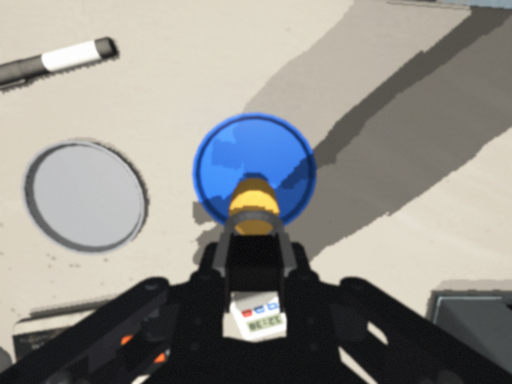

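View pics/t5.png

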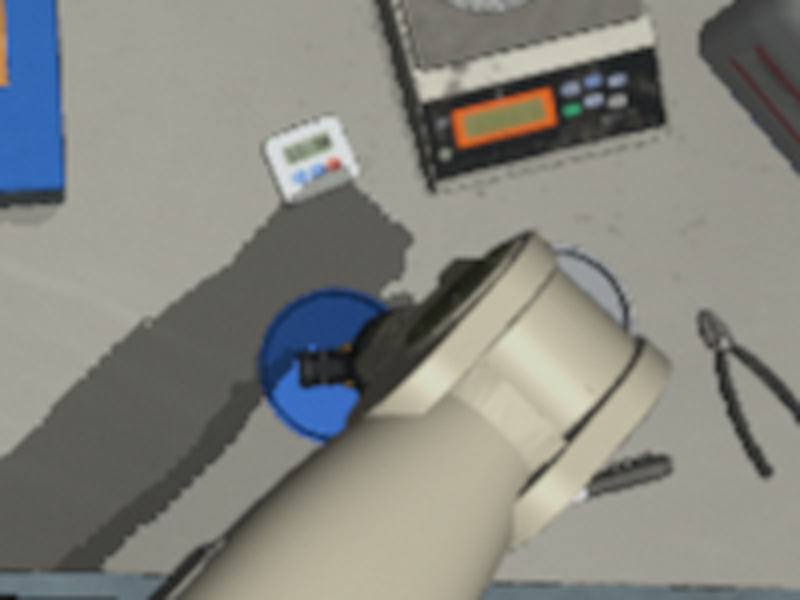

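In the wrist picture the tray is at (254,170) and the weight, seen in perspective, is centred over it. I'll lower it.

apply_moves --pt "0 0 0 1 -1 15 -1" --pt "0 0 0 0 0 25 -1" --pt "0 0 0 0 0 18 -1" --pt "0 0 0 0 0 10 -1" --pt "0 0 0 0 0 4 -1" --pt "0 0 0 0 0 2 -1" --pt "0 0 0 0 0 0 -1"

```text
time_s: 10.8
tool_pos: [0.452, -0.3199, 0.0918]
eef_rot: [-0.034, 0.999, -0.0, 0.0]
force: [0.5, -0.1, -3.2]
width: 0.021
```

apply_moves --pt "0 0 0 0 0 2 -1" --pt "0 0 0 0 0 0 -1"

```text
time_s: 11.05
tool_pos: [0.4518, -0.3197, 0.0895]
eef_rot: [-0.034, 0.999, -0.0, 0.0]
force: [-0.2, -0.9, -3.5]
width: 0.0211
```

apply_moves --pt "0 0 0 0 0 1.5 -1" --pt "0 0 0 0 0 0 -1"

```text
time_s: 11.3
tool_pos: [0.4519, -0.3198, 0.0882]
eef_rot: [-0.034, 0.999, -0.0, 0.0]
force: [-0.8, 0.5, -0.2]
width: 0.0212
```

apply_moves --pt "0 0 0 0 0 1.5 -1" --pt "0 0 0 0 0 0 -1"

```text
time_s: 11.55
tool_pos: [0.4521, -0.32, 0.0882]
eef_rot: [-0.034, 0.999, -0.001, 0.001]
force: [-2.5, 2.1, 10.1]
width: 0.0208
```

It has touched down. I'll ease off a little and release.

apply_moves --pt "0 0 0 0 0 -1.2 -1" --pt "0 0 0 0 0 0 -0.4" --pt "0 0 0 0 0 0 -0.2" --pt "0 0 0 0 0 0 0" --pt "0 0 0 0 0 0 0.2" --pt "0 0 0 0 0 0 0.3" --pt "0 0 0 0 0 0 0.3" --squeeze 20

```text
time_s: 12.42
tool_pos: [0.4517, -0.3196, 0.0875]
eef_rot: [-0.034, 0.999, -0.0, 0.0]
force: [0.9, 0.7, -0.2]
width: 0.0558
```

Run:
```python
from h import *
st()
c=robot.capture("wrist"); save(c,"w6.png")
```

```text
t 12.425 pos [ 0.4517 -0.3196  0.0875] yaw -176.06 z [ 0.e+00 -1.e-04 -1.e+00] F [ 0.89  0.72 -0.16] w 0.0558 q [-0.761  0.357 -0.259  0.956 -0.    -0.83 ]
```

View pics/w6.png

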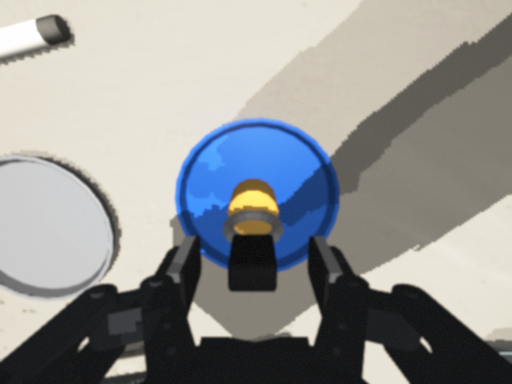

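The weight stands clear of the fingers in the tray. I'll retreat straight up, then go over to the handle and turn.

apply_moves --pt "0 0 0 0 0 -15 0.3" --pt "0 0 0 0 0 -35 0.3" --pt "0 0 0 0 0 -55 0.3" --pt "0 0 0 0 0 -55 0.3" --pt "0 0 0 0 0 0 0.3"

```text
time_s: 13.1
tool_pos: [0.4538, -0.3215, 0.2539]
eef_rot: [-0.034, 0.999, -0.004, 0.004]
force: [-0.3, 0.5, 0.3]
width: 0.0558
```

Run:
```python
from h import *
st(); print(rel([.599,.018,.25]))
c=robot.capture("wrist"); save(c,"w7.png")
```

```text
t 13.1 pos [ 0.4538 -0.3215  0.2539] yaw -176.06 z [ 0.0079 -0.0075 -0.9999] F [-0.3   0.49  0.32] w 0.0558 q [-0.761  0.262  0.031  1.329 -0.    -0.829]
[-168.2  328.7    2.5]
```

View pics/w7.png

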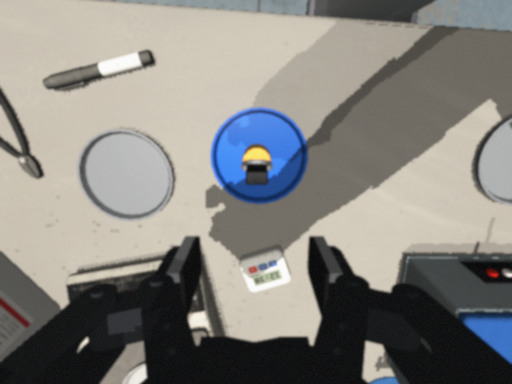

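The weight stands upright at (257,165), near the centre of the blue tray at (259,155). Next I'll move over the handle and turn by −90°.

apply_moves --pt "0 0 0 -20 40 0 0.3" --pt "0 0 0 -22 43 0 0.3" --pt "0 0 0 -22 43 0 0.3" --pt "0 0 0 -22 43 0 0.3" --pt "0 0 0 -22 43 0 0.3" --pt "0 0 0 -22 43 0 0.3" --pt "0 0 0 -20 40 0 0.3" --pt "0 0 0 -18 34 0 0.3" --pt "0 0 0 0 0 0 0.3"

```text
time_s: 14.28
tool_pos: [0.5965, 0.0227, 0.2458]
eef_rot: [-0.036, 0.999, 0.0, -0.001]
force: [-0.8, -0.2, 0.9]
width: 0.0558
```

apply_moves --pt "0 0 -10 0 0 0 0.1" --pt "0 0 -10 0 0 0 0.1" --pt "0 0 -10 0 0 0 0.1" --pt "0 0 -10 0 0 0 0.1" --pt "0 0 -10 0 0 0 0.1" --pt "0 0 -10 0 0 0 0.1" --pt "0 0 -10 0 0 0 0.1" --pt "0 0 -10 0 0 0 0.1" --pt "0 0 -9.8 0 0 0 0.1" --pt "0 0 0 0 0 0 0.1" --pt "0 0 0 0 0 0 0.1"

```text
time_s: 15.65
tool_pos: [0.5963, 0.0196, 0.2471]
eef_rot: [0.729, -0.685, -0.0, 0.0]
force: [1.1, -0.2, -0.3]
width: 0.0471
```

Run:
```python
from h import *
st(); print(rel([.599,.018,.161]))
c=robot.capture("wrist"); save(c,"w8.png")
rr,cc=np.mgrid[0:384,0:512]; z=c["range_z"]
P=np.stack([(cc-c["cx"])/c["fx"]*z,(rr-c["cy"])/c["fy"]*z,z],-1)
W=(P-np.asarray(c["t"]))@np.asarray(c["R"])
m=(z>0)&(W[...,2]>.178)&(W[...,2]<.195)&(abs(W[...,1]-.018)<.05)&(abs(W[...,0]-.6)<.03)
Q=W[m]; print(len(Q)); 
if len(Q)>30: print(np.percentile(Q,[2,50,98],axis=0).round(4)); f=np.polyfit(Q[:,1],Q[:,0],1); print(np.degrees(f[0]),np.polyval(f,.018))
```

```text
t 15.65 pos [0.5963 0.0196 0.2471] yaw -86.46 z [-9.e-04 -2.e-04 -1.e+00] F [ 1.11 -0.17 -0.27] w 0.0471 q [-0.102  0.354  0.142  1.36  -0.    -1.734]
[ 1.7 -2.7 86.1]
1894
[[ 0.595  -0.0282  0.1793]
 [ 0.6021  0.0116  0.1828]
 [ 0.6094  0.06    0.1846]]
-3.886333898185467 0.6017986155629168
```

View pics/w8.png

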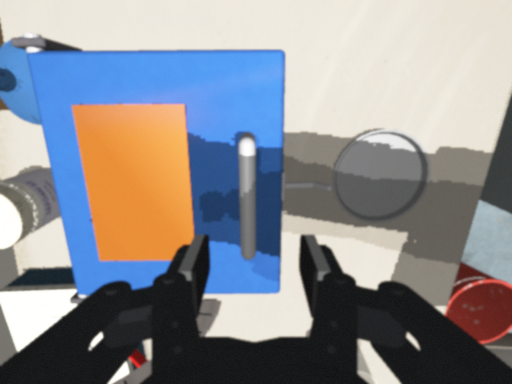

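The handle bar runs from (248,140) to (248,258), at world x about 0.601 and y about 0.017. I'll align and descend.

apply_moves --pt "0 0 0 1.7 -4.2 20 0.1" --pt "0 0 0 0 0 30 0.1" --pt "0 0 0 0 0 22 0.1" --pt "0 0 0 0 0 12 0.1" --pt "0 0 0 0 0 2 0.1" --pt "0 0 0 0 0 0 0.1"

```text
time_s: 16.45
tool_pos: [0.6015, 0.0187, 0.1622]
eef_rot: [0.73, -0.684, 0.001, -0.0]
force: [0.1, -0.1, 0.9]
width: 0.0469
```

Run:
```python
from h import *
st()
c=robot.capture("wrist"); save(c,"w9.png")
```

```text
t 16.45 pos [0.6015 0.0187 0.1622] yaw -86.28 z [ 1.1e-03 -2.0e-04 -1.0e+00] F [ 0.09 -0.15  0.89] w 0.0469 q [-0.102  0.391 -0.013  1.166 -0.    -1.738]
```

View pics/w9.png

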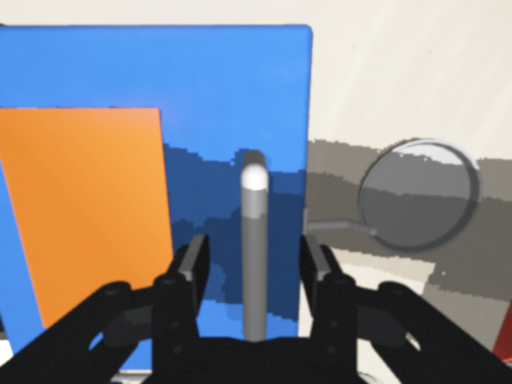

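The bar, at column 256, sits centred between the pads at columns 208 and 302. I'll close on it.

apply_moves --pt "0 0 0 0 0 0 -1" --pt "0 0 0 0 0 0 -1" --pt "0 0 0 0 0 0 -1" --pt "0 0 0 0 0 0 -1" --pt "0 0 0 0 0 0 -1" --pt "0 0 0 0 0 0 -1" --squeeze 60

```text
time_s: 17.25
tool_pos: [0.6013, 0.0187, 0.162]
eef_rot: [0.73, -0.684, 0.0, -0.0]
force: [-0.5, 0.6, 4.7]
width: 0.0099
```

Run:
```python
from h import *
st()
# pointer refinement from scene & top using hinge geometry
yaw=np.radians(3.75); ex=np.array([np.cos(yaw),np.sin(yaw),0]); ey=np.array([-np.sin(yaw),np.cos(yaw),0]); O=np.array([.6695,.0225,0])
for n in ("scene","top","wrist"):
    c=robot.capture(n); save(c,n+"10.png")
    rr,cc=np.mgrid[0:384,0:512]; hsv=cv2.cvtColor(c["pixels"],cv2.COLOR_RGB2HSV); z=c["range_z"]
    P=np.stack([(cc-c["cx"])/c["fx"]*z,(rr-c["cy"])/c["fy"]*z,z],-1)
    W=(P-np.asarray(c["t"]))@np.asarray(c["R"])
    m=(z>0)&(W[...,2]>.12)&(W[...,2]<.3)&(W[...,0]>.55)&(W[...,0]<.8)&(W[...,1]>.12)&(W[...,1]<.2)&(hsv[...,1]>150)&((hsv[...,0]<8)|(hsv[...,0]>172))
    D=W[m]-O
    u=95-1000*D@ex; v=1000*D[:,2]-135; k=np.hypot(u,v)<200
    u,v=u[k],v[k]; 
    if k.sum()<10: print(n,k.sum()); continue
    r=np.hypot(u,v); print(n,len(u),"tip ang",np.median(np.arctan2(v,u)[r>155]),"r",r.max(),"arm",np.median(np.arctan2(v,u)[(r>50)&(r<150)]), "line", np.arctan(np.polyfit(u,v,1)), "y",np.median(1000*D[k]@ey))
```

```text
t 17.25 pos [0.6013 0.0187 0.162 ] yaw -86.26 z [ 1.e-03 -2.e-04 -1.e+00] F [-0.5   0.62  4.72] w 0.0099 q [-0.102  0.391 -0.013  1.166 -0.    -1.738]
scene 85 tip ang 0.6918813552793649 r 185.97525122023893 arm 0.6882501271696488 line [0.68857539 0.48655014] y 131.49506534474315
top 50 tip ang 0.7371502438686464 r 183.79770718061314 arm 0.7387116638050752 line [0.63811051 1.5217749 ] y 127.64069571835213
wrist 0
```

Gripped. The pointer measures about 0.69 rad from the scene view; the top view gives 0.64-0.74 and is noisier. I'll lift along the arc to about 0.3 rad and check.

apply_moves --pt "0 0 0 0 -2.5 -8.2 -1" --pt "0 0 0 0 -2.8 -8.1 -1" --pt "0 0 0 0 -3.3 -7.9 -1" --pt "0 0 0 0 -3.6 -7.7 -1" --pt "0 0 0 0 -4.1 -7.5 -1" --pt "0 0 0 0 -4.4 -7.4 -1" --pt "0 0 0 0 0 0 -1"

```text
time_s: 18.27
tool_pos: [0.621, 0.0201, 0.2091]
eef_rot: [0.73, -0.684, -0.0, 0.001]
force: [-4.9, -1.4, -5.7]
width: 0.0097
```

```bash
cat >> h.py <<'E'
def lid(c,n):
    yaw=np.radians(3.75); ex=np.array([np.cos(yaw),np.sin(yaw),0]); ey=np.array([-np.sin(yaw),np.cos(yaw),0]); O=np.array([.6695,.0225,0])
    rr,cc=np.mgrid[0:384,0:512]; hsv=cv2.cvtColor(c["pixels"],cv2.COLOR_RGB2HSV); z=c["range_z"]
    P=np.stack([(cc-c["cx"])/c["fx"]*z,(rr-c["cy"])/c["fy"]*z,z],-1)
    W=(P-np.asarray(c["t"]))@np.asarray(c["R"])
    D=W-O; u=95-1000*D@ex; v=1000*D[...,2]-135; y=1000*D@ey
    m=(z>0)&(abs(y)<105)&(v>-3)&(np.hypot(u,v)<205)&(u>10)&(hsv[...,1]>130)&(((hsv[...,0]>100)&(hsv[...,0]<130))|((hsv[...,0]>8)&(hsv[...,0]<22)))
    if m.sum()>100:
        U=np.stack([u[m],v[m]],1)
        for _ in range(5):
            mu=U.mean(0); d=np.linalg.svd(U-mu,full_matrices=False)[2]; e=(U-mu)@d[1]; U=U[abs(e)<max(2*e.std(),2)]
        a=np.arctan2(d[0,1]*np.sign(d[0,0]),d[0,0]*np.sign(d[0,0])); print(n,"lid face angle",a,"n",len(U),"offset of face from hinge",np.dot(mu,[-np.sin(a),np.cos(a)]),"res",e.std())
    m=(z>0)&(abs(y-130)<15)&(np.hypot(u,v)<200)&(u>0)&(v>0)&(hsv[...,1]>150)&((hsv[...,0]<8)|(hsv[...,0]>172))
    if m.sum()>20: 
        r=np.hypot(u[m],v[m]); a=np.arctan2(v[m],u[m]); print(n,"pointer",m.sum(),np.median(a),np.median(a[r>155]))
E
python3 - <<'E'
from h import *
st()
for n in ("scene","top","wrist"):
    c=robot.capture(n); save(c,n+"11.png"); lid(c,n)
    if n=="scene": save(c,"s11c.png",(130,280,150,300),4)
E
```

```text
t 18.275 pos [0.621  0.0201 0.2091] yaw -86.26 z [-1.3e-03 -3.0e-04 -1.0e+00] F [-4.92 -1.45 -5.67] w 0.0097 q [-0.097  0.412  0.135  1.295 -0.    -1.733]
scene lid face angle 0.2786533204238251 n 464 offset of face from hinge 8.634997191881055 res 0.7460615087653855
scene pointer 87 0.6885671570470475 0.6912408706273533
top lid face angle 0.28053919530422844 n 1223 offset of face from hinge 9.095603744571479 res 2.05435108105054
wrist lid face angle 0.27805690990975107 n 56764 offset of face from hinge 7.238186510929356 res 0.7978264576839911
```

View pics/s11c.png

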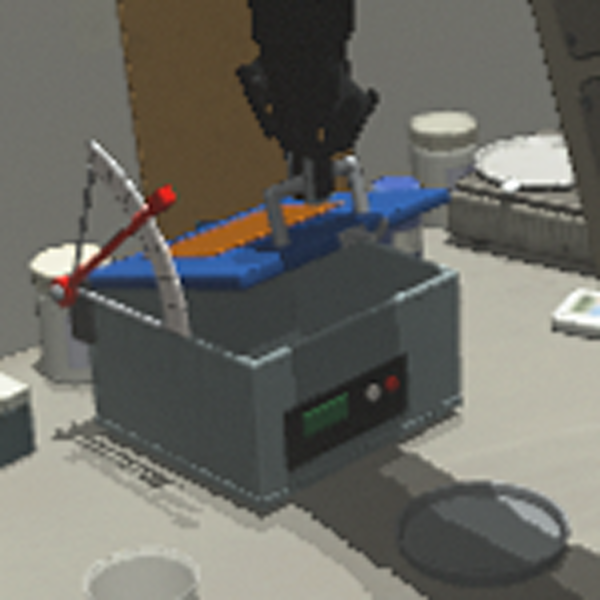

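All three cameras put the lid at 0.28 rad, with the pointer at 0.69. I'll continue.

apply_moves --pt "0 0 0 0 -4.8 -7 -1" --pt "0 0 0 0 -5 -6.9 -1" --pt "0 0 0 0 -5.5 -6.5 -1" --pt "0 0 0 0 -5.8 -6.4 -1" --pt "0 0 0 0 -6.1 -6 -1" --pt "0 0 0 0 -6.3 -5.7 -1" --pt "0 0 0 0 0 0 -1"

```text
time_s: 19.3
tool_pos: [0.6525, 0.0223, 0.2482]
eef_rot: [0.73, -0.684, -0.001, 0.002]
force: [-12.5, -2.1, 0.6]
width: 0.01
```

Run:
```python
from h import *
st()
for n in ("scene","top","wrist"):
    c=robot.capture(n); save(c,n+"12.png"); lid(c,n)
    if n=="scene": save(c,"s12c.png",(130,280,150,300),4)
```

```text
t 19.3 pos [0.6525 0.0223 0.2482] yaw -86.26 z [-4.3e-03 -6.0e-04 -1.0e+00] F [-12.49  -2.09   0.59] w 0.01 q [-8.800e-02  4.740e-01  3.250e-01  1.426e+00 -1.000e-03 -1.724e+00]
scene lid face angle 0.6395298585727891 n 153 offset of face from hinge -12.484147834839192 res 3.151385847536735
scene pointer 91 0.6911374130906358 0.6918159218717762
top lid face angle 0.56638581609082 n 1079 offset of face from hinge 10.128235294790768 res 1.682388749525382
wrist lid face angle 0.5656666869390572 n 44324 offset of face from hinge 8.300311652826155 res 0.7138428091455219
```

View pics/s12c.png

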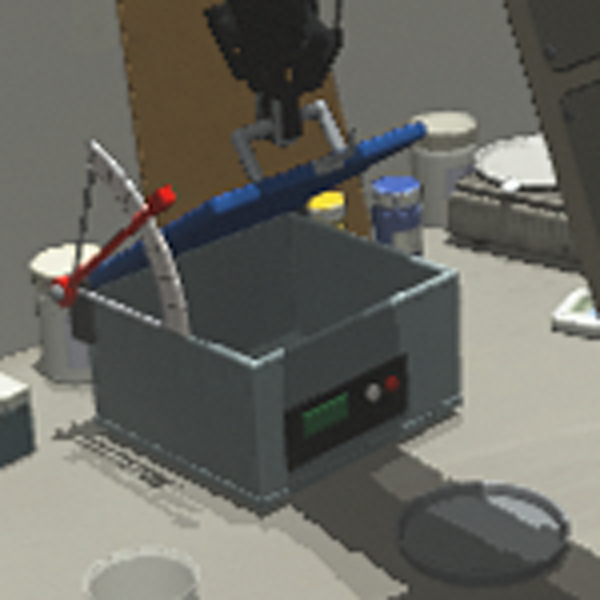

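View pics/wrist12.png

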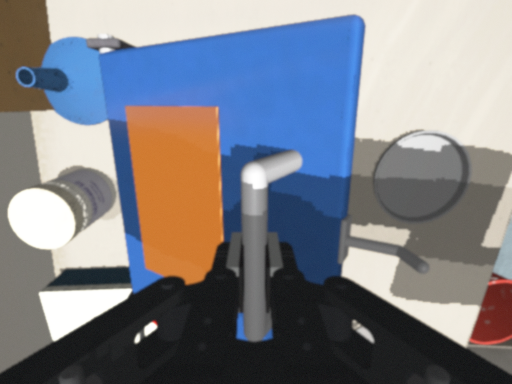

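The lid is at 0.566 rad by the wrist and top views; the scene fit is unreliable because the lid is seen edge-on there. The bar has slipped about 5 mm in the pads, so I'll squeeze harder and go the last part in small steps.

apply_moves --pt "0 0 0 0 0 0 -1" --pt "0 0 0 0 -3 -3.5 -1" --pt "0 0 0 0 -3.3 -3.3 -1" --pt "0 0 0 0 -3.3 -3.3 -1" --pt "0 0 0 0 -3 -2.8 -1" --pt "0 0 0 0 0 0 -1" --squeeze 95

```text
time_s: 20.2
tool_pos: [0.6665, 0.0232, 0.2604]
eef_rot: [0.73, -0.684, -0.001, 0.001]
force: [-8.0, -1.3, -4.1]
width: 0.0087
```

Run:
```python
from h import *
st()
for n in ("scene","top","wrist"):
    c=robot.capture(n); save(c,n+"13.png"); lid(c,n)
    if n=="scene": save(c,"s13c.png",(150,250,150,270),5)
```

```text
t 20.2 pos [0.6665 0.0232 0.2604] yaw -86.26 z [-2.e-03 -1.e-04 -1.e+00] F [-8.02 -1.34 -4.07] w 0.0087 q [-0.085  0.503  0.401  1.471 -0.    -1.721]
scene lid face angle 0.7263550474347759 n 164 offset of face from hinge -9.849813449698408 res 3.1088286967979823
scene pointer 89 0.687849650143052 0.6910416078212672
top lid face angle 0.6726179727697639 n 968 offset of face from hinge 10.02710544789287 res 1.4214332931733522
wrist lid face angle 0.67219646767455 n 40551 offset of face from hinge 8.633149644541254 res 0.6853870094655741
```

View pics/s13c.png

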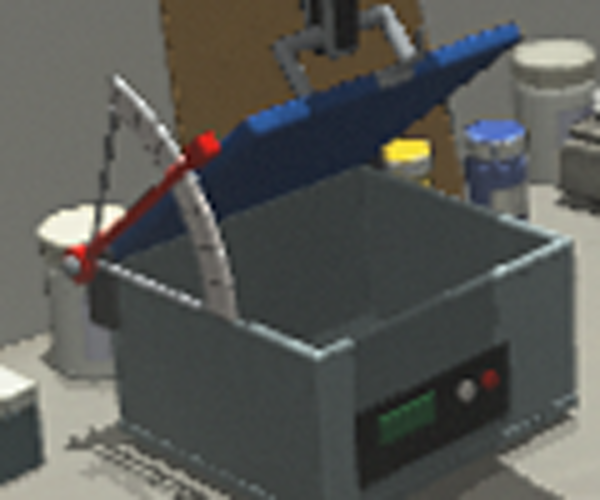

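The lid reads 0.672 rad (wrist and top agree) against the pointer at 0.69. I'll nudge slightly, let it settle, and cross-check the pointer angle by ray-plane geometry without depth.

apply_moves --pt "0 0 0 0 -1.4 -1.4 -1" --pt "0 0 0 0 0 0 -1" --pt "0 0 0 0 0 0 -1" --pt "0 0 0 0 0 0 -1" --pt "0 0 0 0 0 0 -1" --pt "0 0 0 0 0 0 -1"

```text
time_s: 21.1
tool_pos: [0.6678, 0.0233, 0.2614]
eef_rot: [0.73, -0.684, -0.001, 0.001]
force: [-7.2, -1.1, -4.9]
width: 0.0086
```

Run:
```python
from h import *
st()
yaw=np.radians(3.75); ex=np.array([np.cos(yaw),np.sin(yaw),0]); ey=np.array([-np.sin(yaw),np.cos(yaw),0]); O=np.array([.6695,.0225,0])
for n in ("scene","wrist","top"):
    c=robot.capture(n); save(c,n+"14.png"); lid(c,n)
    if n!="scene": continue
    hsv=cv2.cvtColor(c["pixels"],cv2.COLOR_RGB2HSV)
    m=((hsv[...,1]>150)&((hsv[...,0]<8)|(hsv[...,0]>172))).astype(np.uint8); m[:150]=0;m[250:]=0;m[:,:140]=0;m[:,220:]=0
    k,l,s,_=cv2.connectedComponentsWithStats(m,connectivity=8); i=1+np.argmax(s[1:,4]); r,q=np.nonzero(l==i); print(s[i])
    R=np.asarray(c["R"]);C=-R.T@np.asarray(c["t"])
    d=np.stack([(q-c["cx"])/c["fx"],(r-c["cy"])/c["fy"],np.ones(len(r))],-1)@R
    lam=(((O-C)@ey)+.130)/(d@ey); X=C+lam[:,None]*d-O
    u=95-1000*X@ex; v=1000*X[:,2]-135
    rad=np.hypot(u,v); print("r",rad.max(), "tip",u[rad>158].mean(),v[rad>158].mean(),np.arctan2(v[rad>158].mean(),u[rad>158].mean()))
    U=np.stack([u,v],1); dd=np.linalg.svd(U-U.mean(0))[2][0]; print("line",np.arctan(dd[1]/dd[0]))
c=robot.capture("top"); save(c,"t14c.png",(150,290,270,410),4)
for p,pt,w in region_pts(c,"weight"): print(p,pt,len(w),np.round(np.median(w,0),3) if len(w) else None, w[:,2].max() if len(w) else None)
st()
```

```text
t 21.1 pos [0.6678 0.0233 0.2614] yaw -86.26 z [-0.0024 -0.     -1.    ] F [-7.24 -1.12 -4.91] w 0.0086 q [-0.085  0.506  0.409  1.476 -0.    -1.721]
scene lid face angle 0.7337670459686041 n 163 offset of face from hinge -9.390941574020324 res 3.0983377295581915
scene pointer 92 0.6882545371222406 0.6950739708565029
[163 176  31  30  98]
r 188.05080414990368 tip 133.4926811039387 111.53523372696225 0.6960248611948345
line 0.6943402137907327
wrist lid face angle 0.6817071809411243 n 40289 offset of face from hinge 8.667818402547026 res 0.6844431538844373
top lid face angle 0.6819037186696852 n 923 offset of face from hinge 10.267946894755779 res 1.4091412168393056
0.74 [155.2, 247.1] 1571 [ 0.68 -0.04  0.22] 0.4086084560516039
0.52 [240.5, 340.6] 104 [ 0.451 -0.317  0.044] 0.12314781029875589
t 21.35 pos [0.6678 0.0233 0.2614] yaw -86.26 z [-2.4e-03 -1.0e-04 -1.0e+00] F [-5.31 -0.99 -6.01] w 0.0086 q [-0.085  0.506  0.409  1.476 -0.    -1.721]
```

View pics/t14c.png

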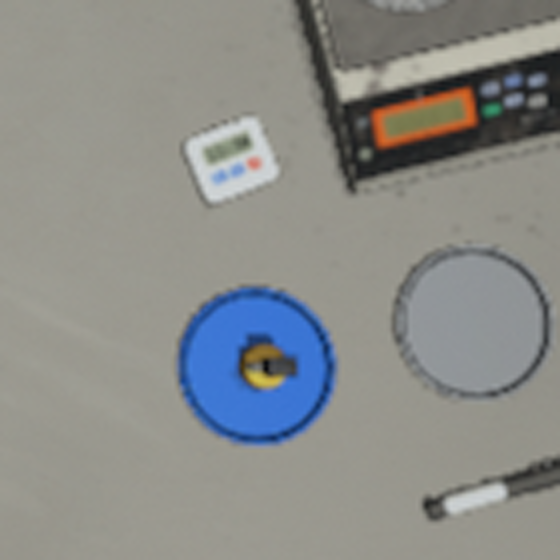

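The pointer is at 0.69-0.695 rad and the lid at 0.682. The weight stands in the middle of the tray. I'll hold a bit longer to check for creep.

apply_moves --pt "0 0 0 0 0 0 -1" --pt "0 0 0 0 0 0 -1" --pt "0 0 0 0 0 0 -1" --pt "0 0 0 0 0 0 -1" --pt "0 0 0 0 0 0 -1" --pt "0 0 0 0 0 0 -1" --pt "0 0 0 0 0 0 -1" --pt "0 0 0 0 0 0 -1"

```text
time_s: 22.35
tool_pos: [0.6678, 0.0233, 0.2614]
eef_rot: [0.73, -0.684, -0.001, 0.001]
force: [-6.8, -0.3, -5.3]
width: 0.0086
```

Run:
```python
from h import *
st()
c=robot.capture("wrist"); lid(c,"wrist"); st()
```

```text
t 22.35 pos [0.6678 0.0233 0.2614] yaw -86.26 z [-2.4e-03 -1.0e-04 -1.0e+00] F [-6.83 -0.3  -5.27] w 0.0086 q [-0.085  0.506  0.409  1.476 -0.    -1.721]
wrist lid face angle 0.6815872775679646 n 40309 offset of face from hinge 8.682669349296605 res 0.6837473028352428
t 22.4 pos [0.6678 0.0233 0.2614] yaw -86.26 z [-2.4e-03 -1.0e-04 -1.0e+00] F [-6.73 -0.48 -6.16] w 0.0087 q [-0.085  0.506  0.409  1.476 -0.    -1.721]
```

The lid is steady, with no creep over 1 s.

```bash
python3 -c "
from workcell import robot
print(robot.job_done())"
```

```text
the job is handed in; nothing more can be done
None
```

I lifted the weight 20 mm, drew it forward off the hook with the lid shut, and stood it upright in the blue tray. I then gripped the lid's handle, raised the lid to the pointer and handed in at about 22 s, still holding it.

**Last checks**
- **Lid:** it stood at 0.682 rad by the wrist and top cameras. It showed no creep over 1 s, and the wrist force was about 8 N.
- **Pointer:** it read 0.69–0.695 rad in the scene camera, both from depth and by ray geometry. That leaves the lid about 0.01 rad off, against the 0.075 allowed.
- **Weight:** the top view showed it upright near the tray's centre.
- **Bystanders:** the timer looked unmoved in that view. I did not measure the positions of the timer, beaker or tape roll again at the end.

**Readings that disagreed**
- The scene camera's lid angle came out at 0.73. I discarded it because the lid is seen nearly edge-on there and the fit was poor.
- An early top-view reading of the pointer was noisy, between 0.64 and 0.74.
- The handle bar slipped about 5 mm in the pads during the lift. I raised the grip from 60 to 95 N before the last part and kept it there.

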